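# Line the paint bottles up by height on the bench rail

### The arm

A 6-joint arm with a two-finger parallel gripper is mounted at the origin on the work surface. World frame = base frame: x ahead of the robot, y to its left, z up, the work surface at z = 0. Lengths are in m, angles in rad, forces in N, time in s.
With the tool pointing down it reaches from about 0.3 to 0.775 m from the base axis. Payload 14.6 kg.
Tool frame: the origin (TCP) lies between the finger pads; the fingertips stand 8 mm ahead of it and the grasp point (between the pads) lies 11 mm behind it; x points along the fingers, y is the direction in which the jaws open and shut, and the axes are right-handed (so a half turn about x gives the same grasp; the last joint's range is limited). The gripper opens to 94 mm and grips with 3 to 60 N. Pads are 16 mm wide; open, the fingers measure 119 mm over their backs; the gripper's body (75 mm by 177 mm) begins 78 mm behind the grasp point.
Start: joints at [-0.067, 0.3, 1.521, -0, 1.321, -0.067], TCP at [0.55, -0, 0.213] pointing down, gripper open.
Joint ranges: [-3.03, 3.03], [-0.79, 2.21], [0.23, 2.52], [-1.04, 4.18], [0, 3.07], [-2.55, 2.55]. Speed limits (rad/s): [2.22, 2.22, 2.57, 3.14, 3.14, 3.14].

### API

Orientations are given as [roll, pitch, yaw] about the fixed x, y, z axes, in that order (R = Rz(yaw) Ry(pitch) Rx(roll)).
In Python, from station import ctrl gives the robot as it stands.
- The arm moves only by the shell command python3 -m creep 'ROWS' [FORCE]. ROWS is a JSON object of lists of equal length, an entry for each row: "hand": the closure, from -1 (fully open) to 1 (shut); "slide": the shift along the tool's x, y, z in m, a list of three; "spin": the turn about the tool's x in degrees. A call has 1 to 12 rows; each row is the pose to reach, as a shift and turn from the pose commanded when the call began, along the tool's axes at that moment; what a row does not reach only later rows make up. A row lasts 1/12 s, in which the tool goes at most 41.7 mm and 7.16 degrees, less where a joint would pass 70% of its speed; a pose out of reach is approached as far as the arm can. A call with a gripper value outside its range is refused whole. The fingers move at their own pace and stop on an object; FORCE is the grip in N (left out, the last holds). Time passes only in rows, so rows that repeat a pose let the fingers close. It gives the time, the measured TCP pose, the force and the opening at its end, in the units of the state.
- ctrl.get_obs(): the state, without advancing time (a new reading comes with each control period).
- ctrl.camera(name): name is "scene" or "side" or "wrist"; returns the picture (384x512x3 uint8, red, green, blue); there is no depth.
- ctrl.calibration(name): a dict with "K" (3x3 intrinsics, pixels), "R" (3x3) and "t" (3): a world point X has camera coordinates R X + t. Camera axes: x right, y down, z forward; pixel columns grow to the right and rows downward; lengths in m; the calibration is good to about 2 mm. The wrist camera is an equidistant fisheye: a pixel r from the principal point sees the ray r / f radians off the axis. A picture is of the moment at which its call begins: read the wrist's pose just before it. calibration takes no time and is no camera call; for the wrist camera it gives the pose at the moment of the call.
- ctrl.hand_in(): hands the job in, once; it reports no verdict.
The state is a dict: "time_s": time; "qpos": joint angles; "joint_vel": joint speeds; "tau": joint torques, N m; "ee_pos": TCP position; "eef_rot": TCP orientation; "force": force on the tool from outside, world axes, zero at the start; "moment": the same for the moment, N m; "grip_width": finger opening in m.
Only numpy, scipy, OpenCV 4.12 (cv2) and the standard library are available. Lean on these libraries where they do the work, as an engineer would, in place of code of your own. Each camera call takes 0.05 s, during which the arm holds its last target.

### The job

Put the four dropper bottles away on the rail, standing upright in the middle of the cork pads, one on each pad, in order of height: the tallest on the pad next to the round ceramic water pot, then each shorter one, with the shortest at the other end of the row. Do not knock or shift the freshly painted railcar that stands among them.

Things in the scene. Friction and masses are not known exactly. Their poses are not given: they have to be found in the camera images.
- bottle_a: the tallest of the four loose white plastic dropper bottles with black tapered caps (all the same look) standing on the green mat at the start: 108 mm tall overall, round body 46 mm in diameter up to 82 mm above its base, then a short shoulder and the narrower cap. Origin: centre of its underside; z up.
- bottle_b: the second tallest of the four loose white plastic dropper bottles with black tapered caps (all the same look) standing on the green mat at the start: 86 mm tall overall, round body 38 mm in diameter up to 62 mm above its base, then a short shoulder and the narrower cap. Origin: centre of its underside; z up.
- bottle_c: the second shortest of the four loose white plastic dropper bottles with black tapered caps (all the same look) standing on the green mat at the start: 66 mm tall overall, round body 32 mm in diameter up to 46 mm above its base, then a short shoulder and the narrower cap. Origin: centre of its underside; z up.
- bottle_d: the shortest of the four loose white plastic dropper bottles with black tapered caps (all the same look) standing on the green mat at the start: 48 mm tall overall, round body 26 mm in diameter up to 32 mm above its base, then a short shoulder and the narrower cap. Origin: centre of its underside; z up.
- pad_1: fixed round cork pad, 54 mm across, 3 mm thick, on the plywood rail (board 84 x 470 mm, 8 mm thick). Origin: centre of its underside, 8 mm above the table (pad top at 11 mm). Pads 1 to 4 lie in that order in a straight row at 80 mm centres; y points along the row from pad_4 towards pad_1, x level and square to it.
- pad_2: fixed round cork pad, 54 mm across, 3 mm thick, on the plywood rail (board 84 x 470 mm, 8 mm thick). Origin: centre of its underside, 8 mm above the table (pad top at 11 mm). Pads 1 to 4 lie in that order in a straight row at 80 mm centres; y points along the row from pad_4 towards pad_1, x level and square to it.
- pad_3: fixed round cork pad, 54 mm across, 3 mm thick, on the plywood rail (board 84 x 470 mm, 8 mm thick). Origin: centre of its underside, 8 mm above the table (pad top at 11 mm). Pads 1 to 4 lie in that order in a straight row at 80 mm centres; y points along the row from pad_4 towards pad_1, x level and square to it.
- pad_4: fixed round cork pad, 54 mm across, 3 mm thick, on the plywood rail (board 84 x 470 mm, 8 mm thick). Origin: centre of its underside, 8 mm above the table (pad top at 11 mm). Pads 1 to 4 lie in that order in a straight row at 80 mm centres; y points along the row from pad_4 towards pad_1, x level and square to it.
- water_pot: small round open ceramic water pot (empty), 45 mm high, 56 mm across the rim, fixed on the rail at one end of the row, 80 mm from the centre of the end pad beside it (pad_1 or pad_4). Origin: centre of its underside. At the other end of the row sits a low rectangular cork sanding block, 60 x 36 mm, 25 mm high.
- railcar: freshly painted red model railcar standing loose on the mat among the bottles, not to be disturbed: 144 mm long (x axis), 31 mm wide, 43 mm high. Origin: centre of its underside.
Not all that is in view belongs to the job. What is shaped like the bottle_c but pink, purple or turquoise is not meant.

How it is judged:
By the outcome, as a careful person would: the job done as asked, in the order asked, and still so for the second after the job is handed in, with the robot touching nothing.
It also fails if it takes over 112 s, if anything falls off the work surface, if the arm or the gripper's body presses on something with over 40 N, if the wrist force passes 120 N, or if a joint passes its speed limit or range.

## Working session

There is one attempt and no reset: what is moved stays moved. The work goes in short steps, Python scripts to look and compute and a shell command to move; the robot and the scene stay as the last step left them, time stands still between calls to the robot, and variables do not carry over. Pictures are saved under pics/ and viewed, and the job is handed in when it is done.

```bash
ls; mkdir -p pics; python3 - <<'E'
from station import ctrl
import cv2
o=ctrl.get_obs();print(o)
for n in ["scene","side","wrist"]:
    c=ctrl.calibration(n);print(n,c)
    cv2.imwrite(f"pics/{n}0.png",ctrl.camera(n)[:,:,::-1])
E
```

```text
pics
{'time_s': 0.0, 'qpos': array([-6.65677970e-02,  3.00474367e-01,  1.52158144e+00, -6.41149940e-06,
        1.32072898e+00, -6.65726643e-02]), 'joint_vel': array([-6.02584868e-05,  1.29195327e-04,  6.65234215e-04, -1.26015612e-04,
        8.99997251e-04,  7.27881374e-04]), 'tau': array([-1.53750298e-03, -5.31805658e+01, -3.52735734e+01,  7.07558286e-02,
        2.43994006e-02, -4.79655944e-05]), 'ee_pos': array([5.49738206e-01, 3.05959363e-05, 2.12884393e-01]), 'eef_rot': array([-1.63215972,  1.56960418,  3.08023572]), 'force': array([ 0.49004391,  1.26030498, -0.42637084]), 'moment': array([ 0.00932795, -0.01357941, -0.01757824]), 'grip_width': 0.0938588049813408}
scene {'K': array([[463.68421769,   0.        , 255.24425356],
       [  0.        , 463.68421769, 191.38300074],
       [  0.        ,   0.        ,   1.        ]]), 'R': array([[-0.84283933,  0.53791115,  0.01653646],
       [ 0.29712387,  0.49073606, -0.81908212],
       [-0.44870844, -0.68544125, -0.5734379 ]]), 't': array([ 0.43943699, -0.10029182,  1.29458271])}
side {'K': array([[350.33745289,   0.        , 247.9487257 ],
       [  0.        , 350.33745289, 195.83682021],
       [  0.        ,   0.        ,   1.        ]]), 'R': array([[ 0.69150652, -0.72220778,  0.01531829],
       [-0.45278842, -0.44986812, -0.76980603],
       [ 0.56285112,  0.52538994, -0.63809406]]), 't': array([-0.38054172,  0.28559011,  0.54497405])}
wrist {'K': array([[297.31863964,   0.        , 253.65341445],
       [  0.        , 297.31863964, 187.89355833],
       [  0.        ,   0.        ,   1.        ]]), 'R': array([[ 9.99999226e-01, -5.58499963e-04, -1.11165354e-03],
       [-2.24498696e-04, -9.59908748e-01,  2.80312585e-01],
       [-1.22364053e-03, -2.80312118e-01, -9.59908130e-01]]), 't': array([-0.54923243, -0.02922176,  0.39291153])}
```

View pics/scene0.png

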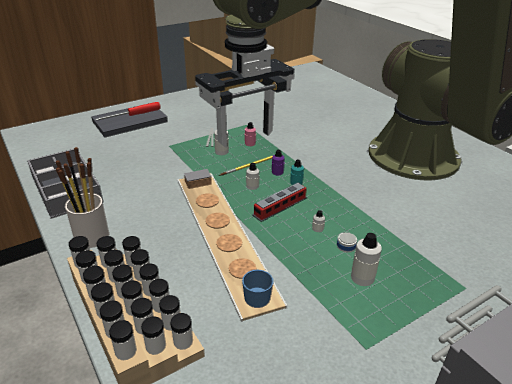

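View pics/side0.png

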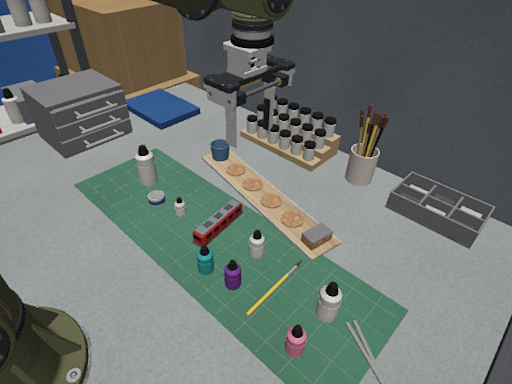

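View pics/wrist0.png

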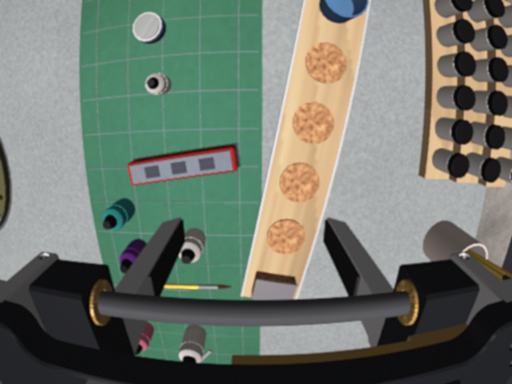

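```bash
python3 - <<'E'
import cv2
s=cv2.imread('pics/side0.png');c=cv2.imread('pics/scene0.png');w=cv2.imread('pics/wrist0.png')
def crop(im,x,y,wd,h,k,n): cv2.imwrite(n,cv2.resize(im[y:y+h,x:x+wd],None,fx=k,fy=k,interpolation=cv2.INTER_CUBIC))
crop(s,120,130,260,200,3,'pics/s_crop.png')
crop(c,170,110,230,200,3,'pics/c_crop.png')
crop(w,90,0,290,200,2.7,'pics/w_crop1.png')
crop(w,90,190,290,194,2.7,'pics/w_crop2.png')
E
```

```text
(no output)
```

View pics/s_crop.png

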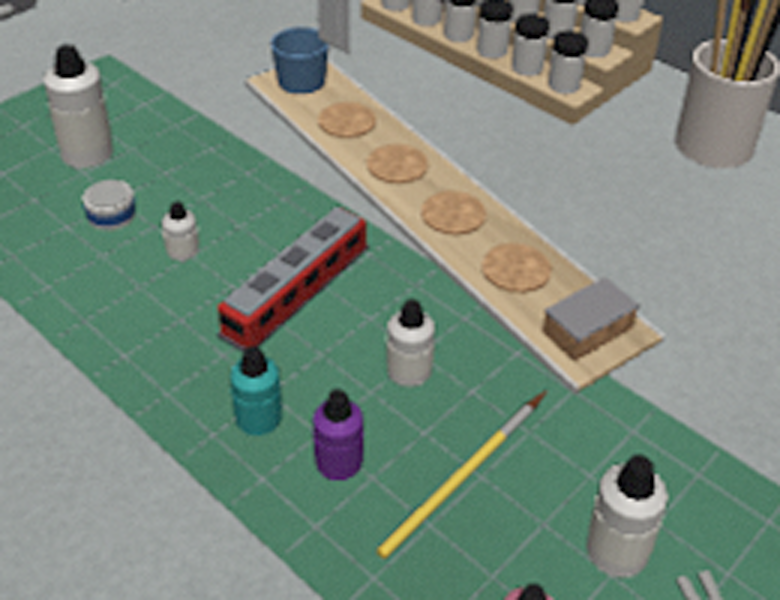

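View pics/c_crop.png

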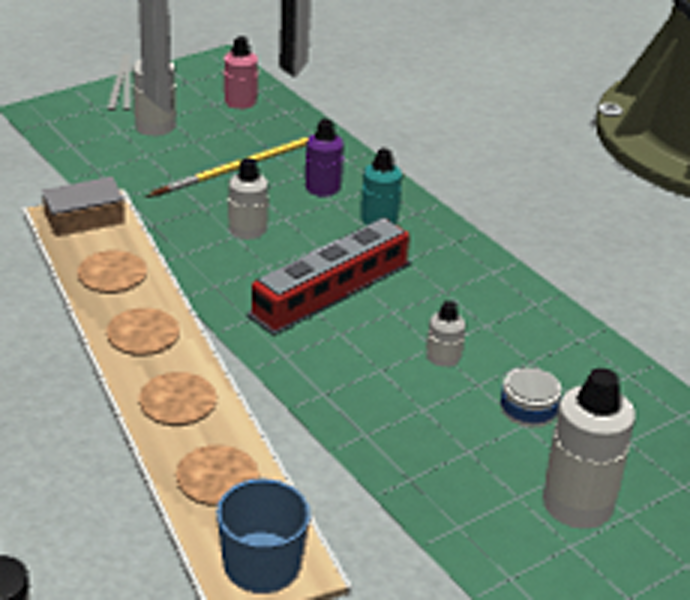

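View pics/w_crop1.png

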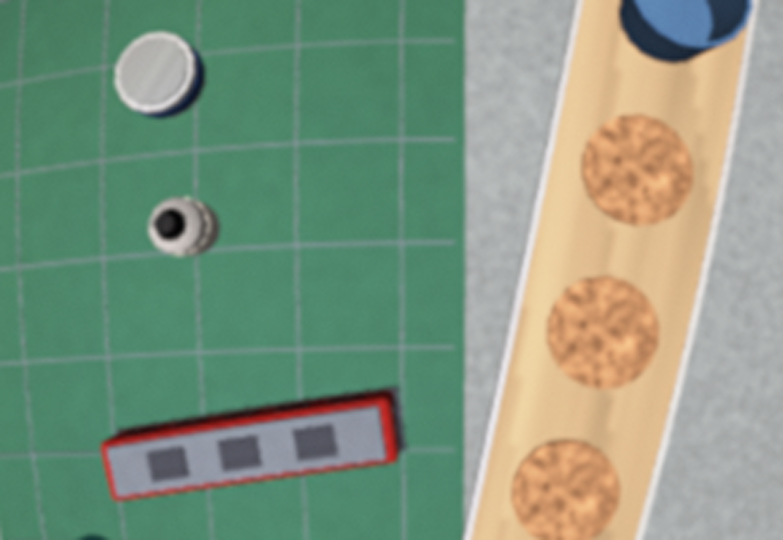

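View pics/w_crop2.png

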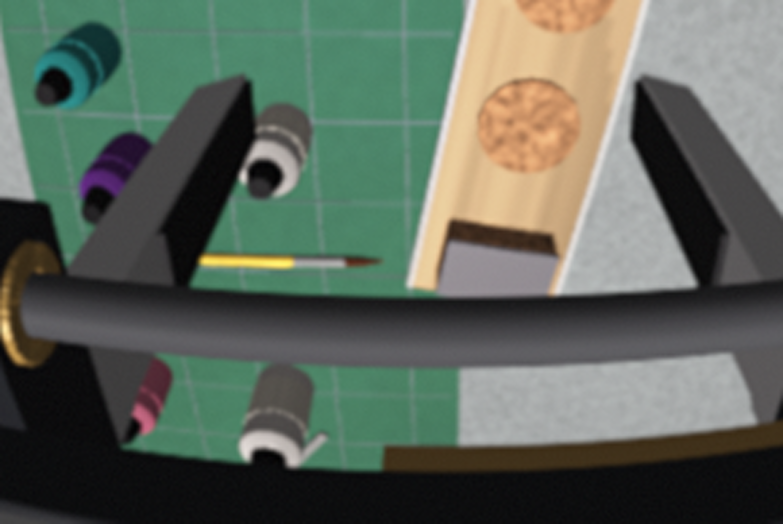

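```bash
cat > h.py <<'E'
import numpy as np, json
from scipy.optimize import least_squares
def proj(c,X,fish=False):
    p=np.atleast_2d(X)@c['R'].T+c['t'];K=c['K']
    if fish:
        rho=np.hypot(p[:,0],p[:,1]);th=np.arctan2(rho,p[:,2]);s=th/np.maximum(rho,1e-9)
        return np.c_[K[0,0]*p[:,0]*s+K[0,2],K[1,1]*p[:,1]*s+K[1,2]]
    return np.c_[K[0,0]*p[:,0]/p[:,2]+K[0,2],K[1,1]*p[:,1]/p[:,2]+K[1,2]]
def ray(c,uv,z,fish=False):
    K=c['K'];x=(uv[0]-K[0,2])/K[0,0];y=(uv[1]-K[1,2])/K[1,1]
    if fish:
        r=np.hypot(x,y);s=np.sin(r)/max(r,1e-9);d=np.array([x*s,y*s,np.cos(r)])
    else: d=np.array([x,y,1.])
    d=c['R'].T@d;o=-c['R'].T@c['t'];return o+d*(z-o[2])/d[2]
E
python3 - <<'E'
from h import *
from station import ctrl
S,C,W=[ctrl.calibration(n) for n in ("side","scene","wrist")]
s=lambda x,y:(120+x/3,130+y/3); c=lambda x,y:(170+x/3,110+y/3)
w1=lambda x,y:(90+x/2.7,y/2.7); w2=lambda x,y:(90+x/2.7,190+y/2.7)
P=[ (w1(637,169),s(347,119),c(217,474)),(w1(602,331),s(397,163),c(178,398)),(w1(566,490),s(454,212),c(143,331)),(w2(529,125),s(516,268),c(113,270))]
A=[]
for a in P:
    q=[ray(W,a[0],.011,True),ray(S,a[1],.011),ray(C,a[2],.011)]; A.append(q); print(np.round(np.array(q)[:,:2],4).tolist())
A=np.array(A)[:,:,:2]
for k in range(3):
    i=np.arange(4)-1.5; d=(i[:,None]*A[:,k]).sum(0)/5;print('spacing',np.linalg.norm(d),'dir',d/np.linalg.norm(d),'mid',A[:,k].mean(0))
B={'a':(.046,.108,[(S,s(68,46),s(83,165)),(C,c(601,370),c(580,524))]),
'b':(.038,.086,[(S,s(638,458),s(623,574)),(C,None,c(156,134))]),
'c':(.032,.066,[(S,s(411,302),s(411,384)),(C,c(249,160),c(248,237)),('w',w2(263,182),None)]),
'd':(.026,.048,[(S,s(178,204),s(182,259)),(C,c(449,302),c(446,364)),('w',w1(170,224),None)])}
th=np.linspace(0,2*np.pi,90)
for n,(dia,h,obs) in B.items():
    def f(x):
        r=[]
        for cam,t,b in obs:
            fi=isinstance(cam,str);cc=W if fi else cam
            if t: r+=list(proj(cc,[x[0],x[1],h],fi)[0]-t)
            if b:
                p=proj(cc,np.c_[x[0]+dia/2*np.cos(th),x[1]+dia/2*np.sin(th),0*th])
                r+=[(p[:,0].min()+p[:,0].max())/2-b[0],p[:,1].max()-b[1]]
        return np.array(r)
    o=least_squares(f,[.55,0]);print(n,o.x.round(4),f(o.x).round(1))
    for ob in obs:
        sv=obs; obs=[ob]; print('   ',least_squares(f,o.x).x.round(4)); obs=sv
for p in [(105,443),(117,498),(397,460),(390,395)]: print('car',ray(W,w1(*p),.043,True).round(4))
for p in [(670,20)]: print('pot',ray(W,w1(*p),.045,True).round(4))
E
```

```text
[[0.6401, 0.1365], [0.6397, 0.1328], [0.6406, 0.1396]]
[[0.6244, 0.0587], [0.624, 0.0549], [0.6251, 0.0618]]
[[0.6096, -0.0186], [0.6091, -0.0237], [0.6099, -0.0161]]
[[0.5942, -0.0977], [0.5922, -0.102], [0.5932, -0.0952]]
spacing 0.07946219160259921 dir [-0.19190224 -0.98141405] mid [0.61710683 0.01971891]
spacing 0.07987242457051952 dir [-0.19702223 -0.98039902] mid [0.61628665 0.01551857]
spacing 0.07982217236575968 dir [-0.19717793 -0.98036772] mid [0.6172023  0.02253735]
a [0.4481 0.2727] [-1.6  1.   0.6  1.2  0.3  1.  -1.5  0.6]
    [0.452 0.276]
    [0.4457 0.2716]
b [ 0.4504 -0.2933] [ 0.9  0.8 -2.1  0.1 -1.9  0.6]
    [ 0.4518 -0.2935]
    [ 0.4443 -0.2935]
c [ 0.4661 -0.1031] [-0.6 -0.3 -1.5 -0.1 -1.   0.5 -1.   1.1 -0.4  1.1]
    [ 0.4671 -0.105 ]
    [ 0.4621 -0.1048]
    [ 0.4668 -0.1015]
d [0.4311 0.1103] [-0.8 -0.5  0.1  0.1 -1.1  0.5 -2.2  0.9 -1.6 -0.4]
    [0.4312 0.1091]
    [0.4265 0.1103]
    [0.4331 0.1097]
car [0.3939 0.0129 0.043 ]
car [ 0.3973 -0.0135  0.043 ]
car [0.5297 0.0035 0.043 ]
car [0.5271 0.0322 0.043 ]
pot [0.6478 0.2013 0.045 ]
```

```bash
cat >> h.py <<'E'
from scipy.spatial.transform import Rotation as Ro
def go(target,opt=''):
    from station import ctrl
    o=ctrl.get_obs();R=Ro.from_euler('xyz',o['eef_rot']).as_matrix()
    print('t',round(o['time_s'],2),'tcp',o['ee_pos'].round(4),'w',round(o['grip_width'],4),'F',o['force'].round(1),'slide to target(mm):',(1e3*R.T@(np.array(target)-o['ee_pos'])).round(1))
    print('tool y in world',R[:,1].round(3),'z',R[:,2].round(3))
E
python3 - <<'E'
from h import *
from station import ctrl
S,C=[ctrl.calibration(n) for n in ("side","scene")]
th=np.linspace(0,2*np.pi,90)
s=lambda x,y:(120+x/3,130+y/3); c=lambda x,y:(170+x/3,110+y/3)
for n,dia,a,b in [('purple',.032,s(339,477),c(323,194)),('teal',.032,s(258,432),c(380,226)),('pink',.032,(296,356),c(241,107)),('tin',.036,s(110,226),c(529,423))]:
    def f(x):
        r=[]
        for cc,b_ in ((S,a),(C,b)):
            p=proj(cc,np.c_[x[0]+dia/2*np.cos(th),x[1]+dia/2*np.sin(th),0*th])
            r+=[(p[:,0].min()+p[:,0].max())/2-b_[0],p[:,1].max()-b_[1]]
        return r
    o=least_squares(f,[.45,0]);print(n,o.x.round(4),np.round(o.fun,1))
go([.4315,.110,.14])
E
```

```text
purple [ 0.3757 -0.1245] [-0.7  0.6 -1.1  1. ]
teal [ 0.3621 -0.0594] [-0.7  0.6 -1.   1. ]
pink [ 0.3579 -0.2939] [-1.2  0.6 -2.1  0.5]
tin [0.4143 0.1879] [-0.5  0.6 -0.5  0.6]
t 0.15 tcp [0.5498 0.     0.213 ] w 0.094 F [0.  0.  0.2] slide to target(mm): [  73.1 -118.3 -110. ]
tool y in world [ 1.    -0.    -0.001] z [-0. -1. -0.]
```

```bash
python3 -m creep '{"hand":[-1,-1,-1,-1,-1,-1,-1],"slide":[[20,0,0],[0.05,-0.119,-0.110],[0.12,-0.119,-0.110],[0.12,-0.119,-0.110],[0.12,-0.119,-0.110],[0.12,-0.119,-0.110],[0.12,-0.119,-0.110]],"spin":[0,5,11.3,11.3,11.3,11.3,11.3]}' 20 2>&1 | head -0; python3 - <<'E'
from h import *
go([.431,.110,.015])
E
```

```text
t 0.73 tcp [0.428  0.1113 0.0915] w 0.0942 F [0.  0.1 0.1] slide to target(mm): [76.5  3.5  0.6]
tool y in world [ 0.981 -0.194 -0.004] z [-0.194 -0.981  0.001]
```

```bash
cat >> h.py <<'E'
def snap(name,out,box=None,k=1):
    from station import ctrl
    import cv2
    c=ctrl.calibration(name);im=ctrl.camera(name)[:,:,::-1]
    if box: x,y,w,h=box; im=im[y:y+h,x:x+w]
    im=cv2.resize(im,None,fx=k,fy=k,interpolation=cv2.INTER_CUBIC);cv2.imwrite('pics/'+out,im);return c
E
python3 - <<'E'
from h import *
snap('wrist','w1.png');
go([.431,.110,.015])
E
```

```text
t 0.78 tcp [0.4301 0.1106 0.093 ] w 0.094 F [ 0.9 -0.1  0.5] slide to target(mm): [78.   1.1  0.4]
tool y in world [ 0.981 -0.194 -0.001] z [-0.194 -0.981  0.001]
```

View pics/w1.png

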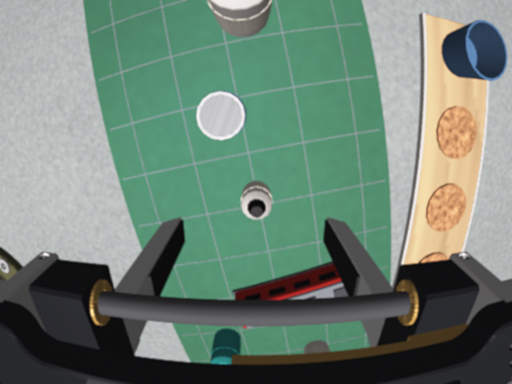

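```bash
python3 - <<'E'
from h import *
from station import ctrl
c=ctrl.calibration('wrist');o=ctrl.get_obs()
print(proj(c,[.431,.110,.048],True),proj(c,o['ee_pos'],True),-c['R'].T@c['t'])
print(ray(c,(256.5,208),.048,True))
for z,u in [(.108,0)]: pass
E
```

```text
[[255.39600347 211.05798372]] [[254.0800447  235.43704472]] [0.44601307 0.1908628  0.26470036]
[0.4323297  0.11232597 0.048     ]
```

```bash
python3 -m creep '{"hand":[-1,-1,-1,1,1,1,1,1,1,1,1,1],"slide":[[0.03,0.001,-0.001],[0.06,0.001,-0.001],[0.077,0.001,-0.001],[0.077,0.001,-0.001],[0.077,0.001,-0.001],[0.077,0.001,-0.001],[0.077,0.001,-0.001],[0.077,0.001,-0.001],[0.077,0.001,-0.001],[0.077,0.001,-0.001],[0.077,0.001,-0.001],[0.077,0.001,-0.001]],"spin":[0,0,0,0,0,0,0,0,0,0,0,0]}' 12
```

```text
time_s: 1.78
ee_pos: [0.4322, 0.1108, 0.0166]
eef_rot: [1.906, 1.571, 0.138]
force: [-0.3, -0.3, 0.6]
grip_width: 0.0375
```

```bash
python3 -m creep '{"hand":[1,1,1,1],"slide":[[0,0,0],[0,0,0],[0,0,0],[0,0,0]],"spin":[0,0,0,0]}' 15;  python3 - <<'E'
from h import *
snap('wrist','w2.png');snap('side','s2.png',(120,100,260,200),3)
go([.5934,-.0983,.1])
E
```

```text
time_s: 2.12
ee_pos: [0.4322, 0.1108, 0.0165]
eef_rot: [-1.247, 1.571, -3.015]
force: [0.3, 0.1, 0.7]
grip_width: 0.0252
t 2.22 tcp [0.4322 0.1108 0.0165] w 0.0257 F [-0.4  0.3  1.2] slide to target(mm): [-83.6 199.1 173.4]
tool y in world [ 0.981 -0.196 -0.   ] z [-0.196 -0.981  0.   ]
```

View pics/w2.png

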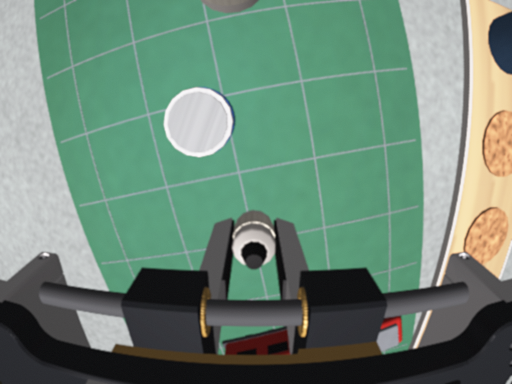

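View pics/s2.png

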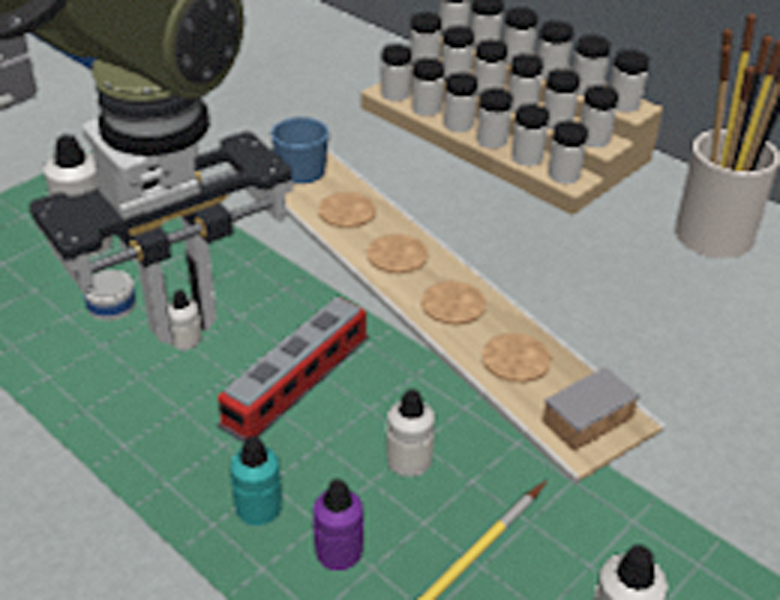

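```bash
python3 - <<'E'
from h import *
from station import ctrl
c=ctrl.calibration('wrist')
print(ray(c,(254,258),.048,True),ray(c,(254,245),.032,True),proj(c,[.4322,.1108,.048],True),proj(c,[.4322,.1108,.032],True))
snap('wrist','w3.png',(180,190,150,110),5)
E
```

```text
[0.43236255 0.1122238  0.048     ] [0.43231593 0.11192075 0.032     ] [[254.22137429 260.26998122]] [[254.17993965 246.68091548]]
```

View pics/w3.png

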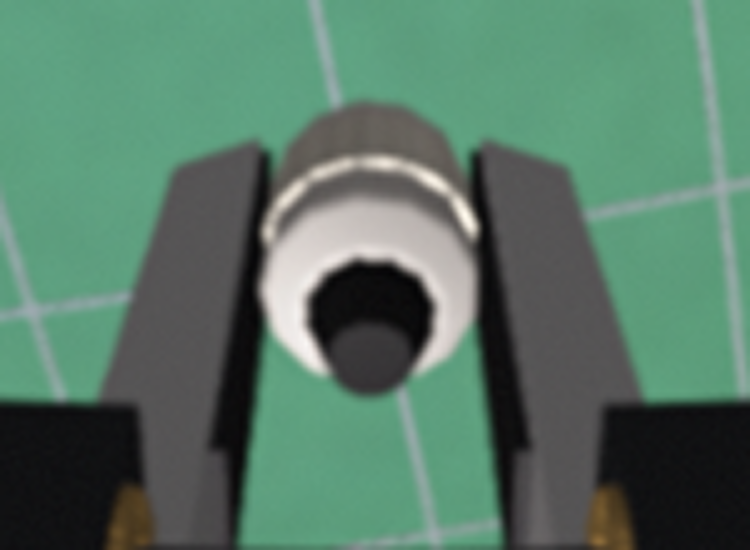

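```bash
python3 -m creep '{"hand":[1,1,1,1,1,1,1,1,1,1,1,1],"slide":[[-0.035,0,0],[-0.07,0,0],[-0.095,0.02,0.017],[-0.095,0.05,0.044],[-0.095,0.08,0.07],[-0.095,0.11,0.096],[-0.095,0.14,0.122],[-0.095,0.17,0.148],[-0.095,0.19,0.165],[-0.095,0.199,0.173],[-0.095,0.199,0.173],[-0.095,0.199,0.173]],"spin":[0,0,0,0,0,0,0,0,0,0,0,0]}' 15;  python3 - <<'E'
from h import *
snap('wrist','w4.png');snap('side','s4.png',(220,130,200,160),4)
go([.5934,-.0983,.0285])
E
```

```text
time_s: 3.27
ee_pos: [0.593, -0.0978, 0.1108]
eef_rot: [-1.692, 1.57, 2.822]
force: [0.6, 0.5, 0.2]
grip_width: 0.0255
t 3.37 tcp [ 0.5928 -0.0969  0.1113] w 0.0257 F [-0.5  0.7  0. ] slide to target(mm): [82.8  0.9  1.3]
tool y in world [ 0.981 -0.195 -0.001] z [-0.195 -0.981 -0.   ]
```

View pics/w4.png

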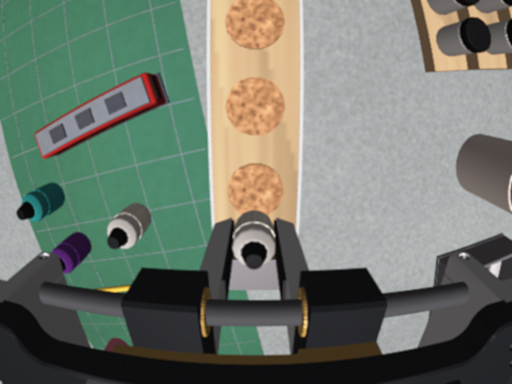

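View pics/s4.png

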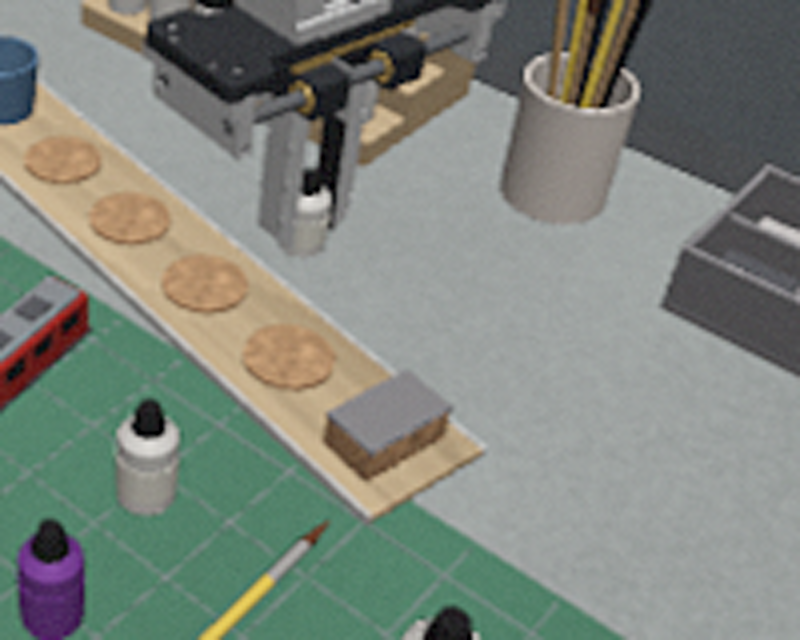

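```bash
python3 - <<'E'
from h import *
from station import ctrl
c=ctrl.calibration('wrist')
for u in [(255,22),(255,106),(255,190)]: print(ray(c,u,.011,True).round(4))
snap('wrist','w5.png',(190,0,150,280),2.1)
E
```

```text
[0.6247 0.058  0.011 ]
[ 0.6092 -0.0193  0.011 ]
[ 0.5938 -0.0969  0.011 ]
```

View pics/w5.png

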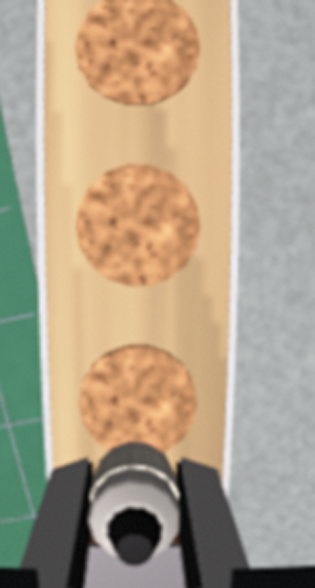

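```bash
python3 -m creep '{"hand":[1,1,1,1,1,-0.3,-0.3,-0.3,-0.3,-0.3],"slide":[[0.03,0.001,0.001],[0.06,0.001,0.001],[0.075,0.001,0.001],[0.083,0.001,0.001],[0.083,0.001,0.001],[0.083,0.001,0.001],[0.083,0.001,0.001],[0.083,0.001,0.001],[0.083,0.001,0.001],[0.083,0.001,0.001]],"spin":[0,0,0,0,0,0,0,0,0,0]}' 15;  python3 - <<'E'
from h import *
go([.466,-.1025,.11])
E
```

```text
time_s: 4.25
ee_pos: [0.5944, -0.0991, 0.029]
eef_rot: [1.537, 1.57, -0.231]
force: [-0.4, 0.9, -0.2]
grip_width: 0.0553
t 4.25 tcp [ 0.5944 -0.0991  0.029 ] w 0.0553 F [-0.4  0.9 -0.2] slide to target(mm): [ -81.1 -125.2   28.5]
tool y in world [ 0.981 -0.196  0.001] z [-0.196 -0.981  0.   ]
```

```bash
python3 -m creep '{"hand":[-0.3,-0.3,-0.6,-0.6,-0.6,-0.6,-0.6,-0.6,-0.6,-0.6],"slide":[[-0.035,0,0],[-0.07,0,0],[-0.1,0,0],[-0.1,-0.03,0.007],[-0.1,-0.065,0.014],[-0.1,-0.1,0.022],[-0.1,-0.125,0.028],[-0.1,-0.125,0.028],[-0.1,-0.125,0.028],[-0.1,-0.125,0.028]],"spin":[0,0,0,0,0,0,0,0,0,0]}' 15;  python3 - <<'E'
from h import *
snap('wrist','w6.png')
go([.466,-.1025,.02])
E
```

```text
time_s: 5.08
ee_pos: [0.467, -0.1022, 0.129]
eef_rot: [1.513, 1.569, -0.255]
force: [0.1, 1.0, 0.9]
grip_width: 0.0755
t 5.13 tcp [ 0.4671 -0.1021  0.1287] w 0.0753 F [-0.5 -0.6  0.3] slide to target(mm): [108.7  -1.    0.6]
tool y in world [ 0.981 -0.196  0.001] z [-0.196 -0.981  0.   ]
```

View pics/w6.png

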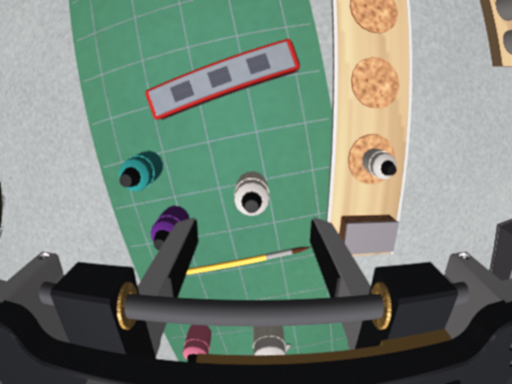

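```bash
python3 - <<'E'
from h import *
from station import ctrl
c=ctrl.calibration('wrist')
print(ray(c,(251.5,204),.066,True),'d',ray(c,(389,167.5),.059,True))
print(proj(c,[.466,-.1025,.066],True), 'b hint',[ray(c,(u,v),.0,True).round(3) for u,v in [(268,328)]])
E
```

```text
[ 0.46491211 -0.10246561  0.066     ] d [ 0.59120434 -0.09623481  0.059     ]
[[252.7842881  203.79685027]] b hint [array([ 0.446, -0.303,  0.   ])]
```

```bash
python3 -m creep '{"hand":[-0.6,-0.6,-0.6,-0.6,1,1,1,1,1,1,1,1],"slide":[[0.035,-0.0015,0.0005],[0.07,-0.0015,0.0005],[0.1,-0.0015,0.0005],[0.106,-0.0015,0.0005],[0.106,-0.0015,0.0005],[0.106,-0.0015,0.0005],[0.106,-0.0015,0.0005],[0.106,-0.0015,0.0005],[0.106,-0.0015,0.0005],[0.106,-0.0015,0.0005],[0.106,-0.0015,0.0005],[0.106,-0.0015,0.0005]],"spin":[0,0,0,0,0,0,0,0,0,0,0,0]}' 15;  python3 - <<'E'
from h import *
snap('wrist','w7.png',(180,170,150,110),5)
go([.6091,-.0193,.14])
from station import ctrl
o=ctrl.get_obs()['ee_pos'];print(proj(ctrl.calibration('wrist'),[o[0],o[1],.066],True))
E
```

```text
time_s: 6.13
ee_pos: [0.4648, -0.1023, 0.0229]
eef_rot: [1.481, 1.57, -0.287]
force: [-1.3, 0.2, 5.4]
grip_width: 0.0318
t 6.18 tcp [ 0.4648 -0.1023  0.0229] w 0.0313 F [-1.9  1.   6.7] slide to target(mm): [-117.   125.3 -109.6]
tool y in world [ 0.981 -0.196  0.001] z [-0.196 -0.981  0.   ]
[[254.16764296 271.60154307]]
```

View pics/w7.png

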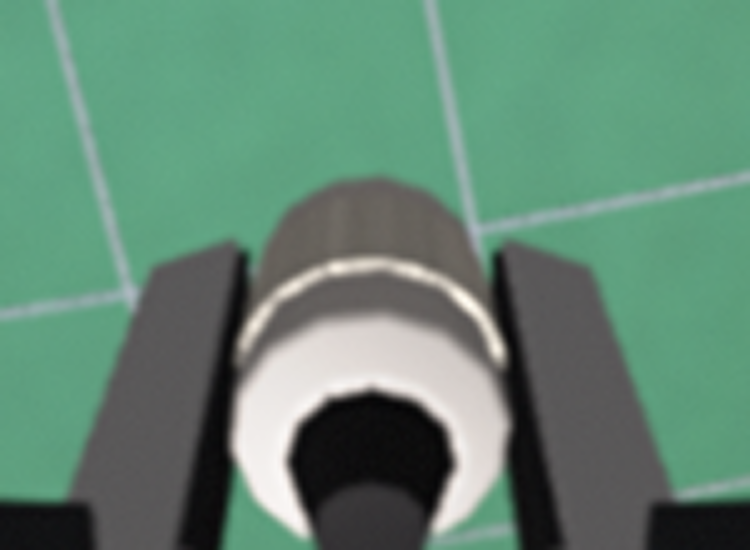

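```bash
python3 -m creep '{"hand":[1,1,1,1,1,1,1,1,1,1,1],"slide":[[-0.035,0,0],[-0.07,0,0],[-0.1,0.01,-0.01],[-0.1,0.035,-0.03],[-0.1,0.06,-0.05],[-0.1,0.085,-0.07],[-0.1,0.105,-0.09],[-0.1,0.12,-0.105],[-0.1,0.126,-0.110],[-0.1,0.126,-0.110],[-0.1,0.126,-0.110]],"spin":[0,0,0,0,0,0,0,0,0,0,0]}' 15;  python3 - <<'E'
from h import *
snap('wrist','w8.png')
go([.6093,-.0183,.0345])
E
```

```text
time_s: 7.1
ee_pos: [0.609, -0.0194, 0.1221]
eef_rot: [-1.322, 1.57, -3.09]
force: [0.3, -0.4, 0.1]
grip_width: 0.0314
t 7.15 tcp [ 0.6088 -0.0196  0.1223] w 0.0313 F [-0.9 -0.6  0.1] slide to target(mm): [87.8  0.2 -1.4]
tool y in world [ 0.981 -0.196 -0.001] z [-0.196 -0.981  0.   ]
```

View pics/w8.png

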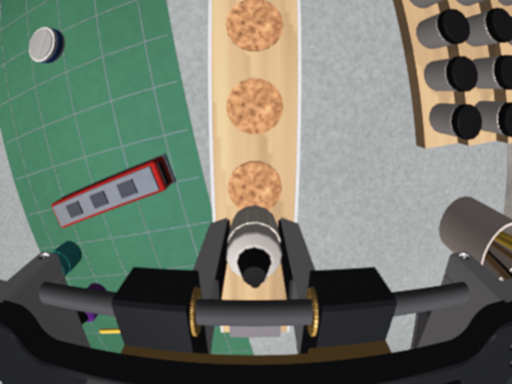

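```bash
python3 -m creep '{"hand":[1,1,1,1,1,1,-0.3,-0.3,-0.3,-0.3,-0.3],"slide":[[0.03,0,-0.001],[0.06,0,-0.001],[0.078,0,-0.001],[0.088,0,-0.001],[0.088,0,-0.001],[0.088,0,-0.001],[0.088,0,-0.001],[0.088,0,-0.001],[0.088,0,-0.001],[0.088,0,-0.001],[0.088,0,-0.001]],"spin":[0,0,0,0,0,0,0,0,0,0,0]}' 15;  python3 - <<'E'
from h import *
go([.450,-.293,.14])
E
```

```text
time_s: 8.07
ee_pos: [0.61, -0.018, 0.0348]
eef_rot: [1.65, 1.57, -0.118]
force: [0.2, -0.3, -0.5]
grip_width: 0.0596
t 8.07 tcp [ 0.61   -0.018   0.0348] w 0.0596 F [ 0.2 -0.3 -0.5] slide to target(mm): [-105.3 -103.   301. ]
tool y in world [ 0.981 -0.196  0.   ] z [-0.196 -0.981 -0.   ]
```

```bash
python3 -m creep '{"hand":[-0.3,-0.3,-0.6,-0.6,-0.6,-0.6,-0.6,-0.6,-0.6,-0.6,-0.6,-0.6],"slide":[[-0.035,0,0],[-0.07,0,0],[-0.105,0,0],[-0.13,-0.009,0.025],[-0.13,-0.021,0.062],[-0.13,-0.034,0.1],[-0.13,-0.047,0.138],[-0.13,-0.06,0.176],[-0.13,-0.073,0.214],[-0.13,-0.086,0.252],[-0.13,-0.099,0.29],[-0.13,-0.103,0.301]],"spin":[0,0,0,0,0,0,0,0,0,0,0,0]}' 15; python3 -m creep '{"hand":[-0.6,-0.6],"slide":[[0,0,0],[0,0,0]],"spin":[0,0]}' ; python3 - <<'E'
from h import *
snap('wrist','w9.png')
go([.450,-.293,.04])
E
```

```text
time_s: 9.07
ee_pos: [0.4475, -0.2966, 0.1647]
eef_rot: [0.113, 1.57, -1.658]
force: [0.0, 0.8, -0.1]
grip_width: 0.0751
time_s: 9.23
ee_pos: [0.4499, -0.293, 0.1645]
eef_rot: [2.43, 1.571, 0.66]
force: [0.1, -0.9, 0.7]
grip_width: 0.075
t 9.28 tcp [ 0.4504 -0.2923  0.1645] w 0.0758 F [-0.6  0.4 -0.1] slide to target(mm): [124.5  -0.2   0.8]
tool y in world [ 0.981 -0.196  0.   ] z [-0.196 -0.981 -0.   ]
```

View pics/w9.png

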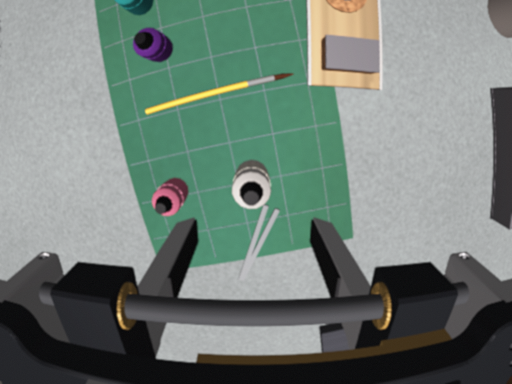

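```bash
python3 - <<'E'
from h import *
from station import ctrl
c=ctrl.calibration('wrist');o=ctrl.get_obs()
print(ray(c,(251.5,197),.086,True),proj(c,[.45,-.293,.086],True),'pink',ray(c,(163,205),.066,True))
print('tweez',[ray(c,u,.003,True).round(3) for u in [(264,207),(277,211),(243,277)]])
snap('wrist','w10.png',(210,140,90,90),7)
E
```

```text
[ 0.44825437 -0.29164292  0.086     ] [[253.73468525 198.06018541]] pink [ 0.35861481 -0.28918627  0.066     ]
tweez [array([ 0.454, -0.333,  0.003]), array([ 0.469, -0.341,  0.003]), array([ 0.409, -0.425,  0.003])]
```

View pics/w10.png

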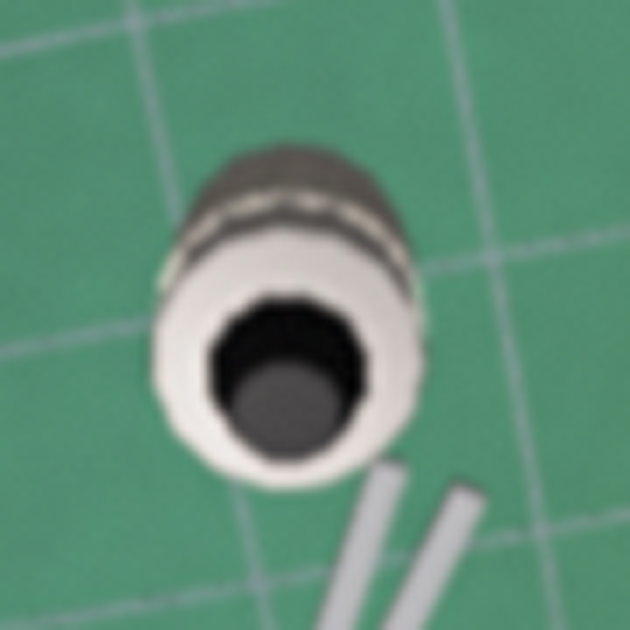

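```bash
python3 -m creep '{"hand":[-0.6,-0.6,-0.6,-0.6,1,1,1,1,1,1,1,1],"slide":[[0.035,-0.002,0.0007],[0.075,-0.002,0.0007],[0.11,-0.002,0.0007],[0.13,-0.002,0.0007],[0.13,-0.002,0.0007],[0.13,-0.002,0.0007],[0.13,-0.002,0.0007],[0.13,-0.002,0.0007],[0.13,-0.002,0.0007],[0.13,-0.002,0.0007],[0.13,-0.002,0.0007],[0.13,-0.002,0.0007]],"spin":[0,0,0,0,0,0,0,0,0,0,0,0]}' 18;  python3 - <<'E'
from h import *
snap('wrist','w11.png',(180,170,150,110),5)
go([.6247,.0585,.14])
from station import ctrl
o=ctrl.get_obs()['ee_pos'];c=ctrl.calibration('wrist');print(proj(c,[o[0],o[1],.086],True),proj(c,[o[0],o[1],.062],True))
E
```

```text
time_s: 10.33
ee_pos: [0.4482, -0.2936, 0.0355]
eef_rot: [1.197, 1.569, -0.571]
force: [-0.1, 0.7, 7.2]
grip_width: 0.0376
t 10.38 tcp [ 0.4482 -0.2936  0.0355] w 0.0374 F [-0.8  1.9  7.4] slide to target(mm): [-104.6  104.2 -379.8]
tool y in world [ 0.981 -0.196  0.001] z [-0.196 -0.981  0.001]
[[254.37625269 279.79077448]] [[254.22815178 255.8084623 ]]
```

View pics/w11.png

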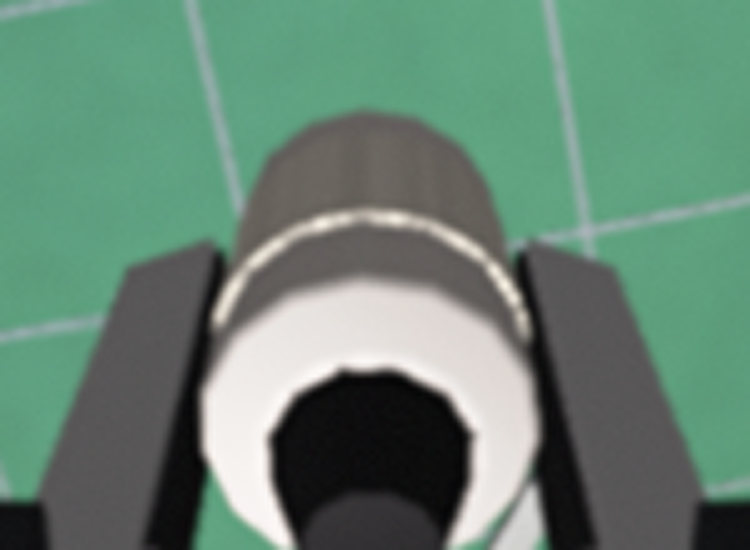

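```bash
python3 -m creep '{"hand":[1,1,1,1,1,1,1,1,1,1,1,1],"slide":[[-0.03,0,0],[-0.065,0,0],[-0.1,0,0],[-0.115,0.008,-0.03],[-0.115,0.018,-0.066],[-0.115,0.028,-0.102],[-0.115,0.038,-0.138],[-0.115,0.048,-0.174],[-0.115,0.058,-0.21],[-0.115,0.068,-0.246],[-0.115,0.078,-0.282],[-0.115,0.088,-0.318]],"spin":[0,0,0,0,0,0,0,0,0,0,0,0]}' 18; python3 -m creep '{"hand":[1,1,1,1,1],"slide":[[0,0.009,-0.033],[0,0.0155,-0.058],[0,0.0165,-0.062],[0,0.0165,-0.062],[0,0.0165,-0.062]],"spin":[0,0,0,0,0]}' ; python3 - <<'E'
from h import *
snap('wrist','w12.png')
go([.6247,.0585,.047])
E
```

```text
time_s: 11.38
ee_pos: [0.5969, 0.0031, 0.1497]
eef_rot: [1.492, 1.571, -0.276]
force: [0.5, 0.4, -0.4]
grip_width: 0.0379
time_s: 11.8
ee_pos: [0.6244, 0.0584, 0.1493]
eef_rot: [-0.966, 1.57, -2.734]
force: [0.5, -0.9, -0.7]
grip_width: 0.0381
t 11.85 tcp [0.6244 0.0579 0.1494] w 0.0373 F [ 0.4 -0.1 -1.1] slide to target(mm): [102.4   0.2  -0.7]
tool y in world [ 0.98  -0.197 -0.   ] z [-0.197 -0.98   0.   ]
```

View pics/w12.png

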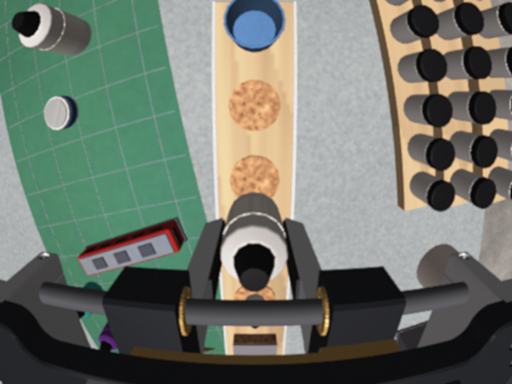

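```bash
python3 -m creep '{"hand":[1,1,1,1,1,1,1,-0.4,-0.4,-0.4,-0.4,-0.4],"slide":[[0.03,0,-0.0005],[0.06,0,-0.0005],[0.085,0,-0.0005],[0.095,0,-0.0005],[0.102,0,-0.0005],[0.102,0,-0.0005],[0.102,0,-0.0005],[0.102,0,-0.0005],[0.102,0,-0.0005],[0.102,0,-0.0005],[0.102,0,-0.0005],[0.102,0,-0.0005]],"spin":[0,0,0,0,0,0,0,0,0,0,0,0]}' 18;  python3 - <<'E'
from h import *
go([.449,.273,.19])
E
```

```text
time_s: 12.85
ee_pos: [0.625, 0.0594, 0.0478]
eef_rot: [1.821, 1.57, 0.053]
force: [-0.3, 1.1, 1.1]
grip_width: 0.065
t 12.85 tcp [0.625  0.0594 0.0478] w 0.065 F [-0.3  1.1  1.1] slide to target(mm): [-142.3 -214.3 -175. ]
tool y in world [ 0.981 -0.196  0.   ] z [-0.196 -0.981 -0.   ]
```

```bash
python3 -m creep '{"hand":[-0.4,-0.4,-0.4,-0.8,-0.8,-0.8,-0.8,-0.8,-0.8,-0.8,-0.8,-0.8],"slide":[[-0.035,0,0],[-0.07,0,0],[-0.105,0,0],[-0.135,-0.01,-0.008],[-0.14,-0.04,-0.032],[-0.14,-0.07,-0.057],[-0.14,-0.1,-0.081],[-0.14,-0.13,-0.106],[-0.14,-0.16,-0.131],[-0.14,-0.19,-0.155],[-0.14,-0.214,-0.175],[-0.14,-0.214,-0.175]],"spin":[0,0,0,0,0,0,0,0,0,0,0,0]}' 18; python3 -m creep '{"hand":[-0.8,-0.8],"slide":[[0,0,0],[0,0,0]],"spin":[0,0]}'; python3 - <<'E'
from h import *
snap('wrist','w13.png')
go([.449,.273,.055])
from station import ctrl
print(proj(ctrl.calibration('wrist'),[.449,.273,.108],True))
E
```

```text
time_s: 13.85
ee_pos: [0.4464, 0.2763, 0.1879]
eef_rot: [-2.888, 1.57, 1.631]
force: [-0.3, -0.5, 0.1]
grip_width: 0.0843
time_s: 14.02
ee_pos: [0.4496, 0.2726, 0.1876]
eef_rot: [1.668, 1.57, -0.1]
force: [0.6, -0.7, 0.0]
grip_width: 0.0846
t 14.07 tcp [0.4498 0.2723 0.1875] w 0.0847 F [-0.2  0.1 -0.5] slide to target(mm): [132.5  -1.   -0.6]
tool y in world [ 0.98  -0.197  0.   ] z [-0.197 -0.98   0.   ]
[[252.88144505 196.29866043]]
```

View pics/w13.png

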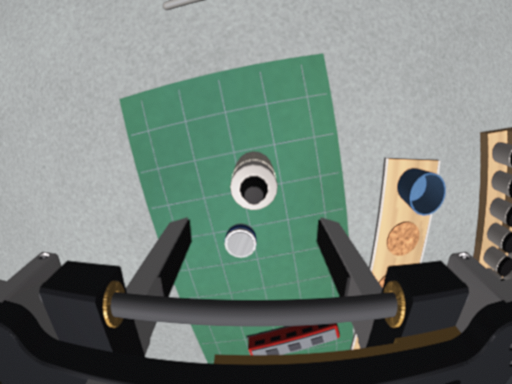

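```bash
python3 - <<'E'
from h import *
c=snap('wrist','w14.png',(215,140,80,80),7)
for v in (192,194,196): print(v,ray(c,(254,v),.108,True))
E
```

```text
192 [0.45075995 0.27671972 0.108     ]
194 [0.45039506 0.27490239 0.108     ]
196 [0.45002864 0.27307735 0.108     ]
```

View pics/w14.png

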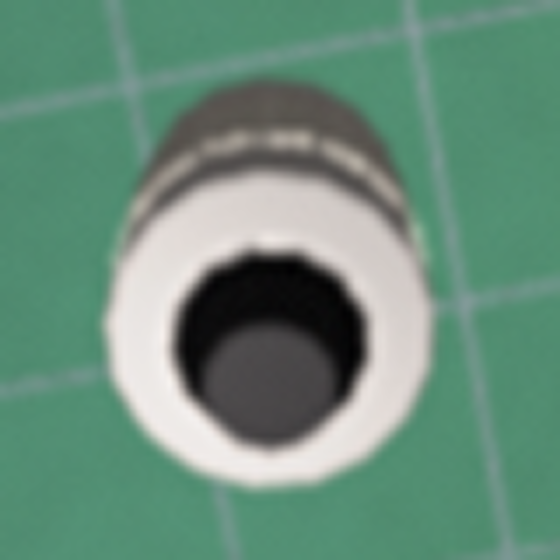

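```bash
python3 -m creep '{"hand":[-0.8,-0.8,-0.8,-0.8,-0.8,1,1,1,1,1,1,1],"slide":[[0.035,0,-0.0025],[0.075,0,-0.0025],[0.11,0,-0.0025],[0.135,0,-0.0025],[0.14,0,-0.0025],[0.14,0,-0.0025],[0.14,0,-0.0025],[0.14,0,-0.0025],[0.14,0,-0.0025],[0.14,0,-0.0025],[0.14,0,-0.0025],[0.14,0,-0.0025]],"spin":[0,0,0,0,0,0,0,0,0,0,0,0]}' 22; python3 -m creep '{"hand":[1,1,1],"slide":[[0,0,0],[0,0,0],[0,0,0]],"spin":[0,0,0]}' 22; python3 - <<'E'
from h import *
snap('wrist','w15.png',(180,170,150,110),5)
go([.6404,.1367,.17])
from station import ctrl
o=ctrl.get_obs()['ee_pos'];c=ctrl.calibration('wrist');print(proj(c,[o[0],o[1]+.023,.082],True),proj(c,[o[0],o[1],.108],True))
E
```

```text
time_s: 15.12
ee_pos: [0.45, 0.2755, 0.0482]
eef_rot: [2.249, 1.57, 0.481]
force: [-1.1, -0.4, 4.8]
grip_width: 0.0461
time_s: 15.37
ee_pos: [0.45, 0.2755, 0.0481]
eef_rot: [2.211, 1.57, 0.443]
force: [-1.3, -0.7, 6.7]
grip_width: 0.0456
t 15.42 tcp [0.45   0.2755 0.0481] w 0.0457 F [-0.4 -0.6  6.6] slide to target(mm): [-121.7  214.    98.8]
tool y in world [ 0.981 -0.196  0.001] z [-0.196 -0.981 -0.001]
[[245.25561167 223.82915952]] [[254.31916364 290.84582553]]
```

View pics/w15.png

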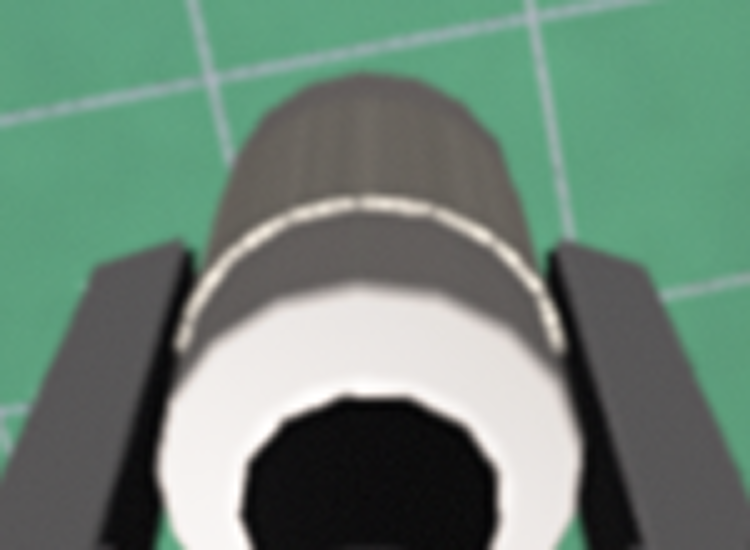

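```bash
python3 -m creep '{"hand":[1,1,1,1,1,1,1,1,1,1,1,1],"slide":[[-0.03,0,0],[-0.06,0,0],[-0.09,0,0],[-0.115,0.01,0.005],[-0.12,0.04,0.018],[-0.12,0.075,0.034],[-0.12,0.11,0.05],[-0.12,0.145,0.066],[-0.12,0.18,0.082],[-0.12,0.205,0.093],[-0.12,0.214,0.098],[-0.12,0.214,0.098]],"spin":[0,0,0,0,0,0,0,0,0,0,0,0]}' 22; python3 -m creep '{"hand":[1,1,1],"slide":[[0,0,0],[0,0,0],[0,0,0]],"spin":[0,0,0]}' ; python3 - <<'E'
from h import *
snap('wrist','w16.png')
go([.6406,.1377,.0595])
E
```

```text
time_s: 16.42
ee_pos: [0.6412, 0.1356, 0.1664]
eef_rot: [-1.107, 1.57, -2.877]
force: [-0.8, 0.2, -1.7]
grip_width: 0.0454
time_s: 16.67
ee_pos: [0.6395, 0.1385, 0.1678]
eef_rot: [2.973, 1.571, 1.206]
force: [0.3, -0.0, -2.5]
grip_width: 0.0459
t 16.72 tcp [0.6397 0.1384 0.1678] w 0.0456 F [ 1.   0.5 -1.2] slide to target(mm): [108.3   1.    0.5]
tool y in world [ 0.981 -0.195  0.   ] z [-0.195 -0.981 -0.   ]
```

View pics/w16.png

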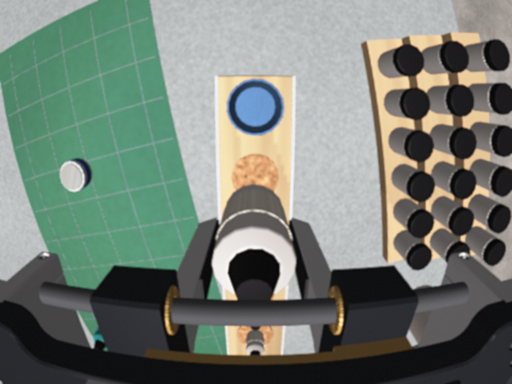

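```bash
python3 -m creep '{"hand":[1,1,1,1,1,1,1,-0.5,-0.5,-0.5,-0.5,-0.5],"slide":[[0.03,0.001,0.0005],[0.06,0.001,0.0005],[0.085,0.001,0.0005],[0.1,0.001,0.0005],[0.108,0.001,0.0005],[0.108,0.001,0.0005],[0.108,0.001,0.0005],[0.108,0.001,0.0005],[0.108,0.001,0.0005],[0.108,0.001,0.0005],[0.108,0.001,0.0005],[0.108,0.001,0.0005]],"spin":[0,0,0,0,0,0,0,0,0,0,0,0]}' 22; python3 -m creep '{"hand":[-0.5,-0.5,-0.5,-0.6,-0.6,-0.6,-0.6,-0.6,-0.6,-0.6,-0.6,-0.6],"slide":[[0,0,0],[0,0,0],[-0.035,0,0],[-0.07,0,0],[-0.105,0,0],[-0.14,0,0],[-0.16,-0.03,0.02],[-0.17,-0.06,0.04],[-0.17,-0.09,0.06],[-0.17,-0.12,0.08],[-0.17,-0.14,0.09],[-0.17,-0.14,0.09]],"spin":[0,0,0,0,0,0,0,0,0,0,0,0]}' ; python3 - <<'E'
from h import *
snap('wrist','w17.png');snap('side','s17.png',(190,90,180,160),4);snap('scene','c17.png',(170,110,140,150),4)
go([.55,0,.2])
E
```

```text
time_s: 17.72
ee_pos: [0.6414, 0.1366, 0.0597]
eef_rot: [1.957, 1.57, 0.189]
force: [0.4, 0.3, 0.3]
grip_width: 0.07
time_s: 18.72
ee_pos: [0.4837, 0.0749, 0.2302]
eef_rot: [1.678, 1.57, -0.091]
force: [-0.1, -0.8, 0.0]
grip_width: 0.0749
t 18.87 tcp [0.487  0.0759 0.2298] w 0.0751 F [-0.1  0.7 -0.6] slide to target(mm): [29.9 76.7 62.1]
tool y in world [ 0.981 -0.196  0.001] z [-0.196 -0.981 -0.   ]
```

View pics/w17.png

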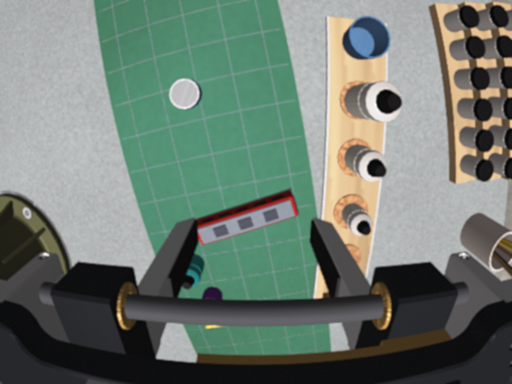

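View pics/s17.png

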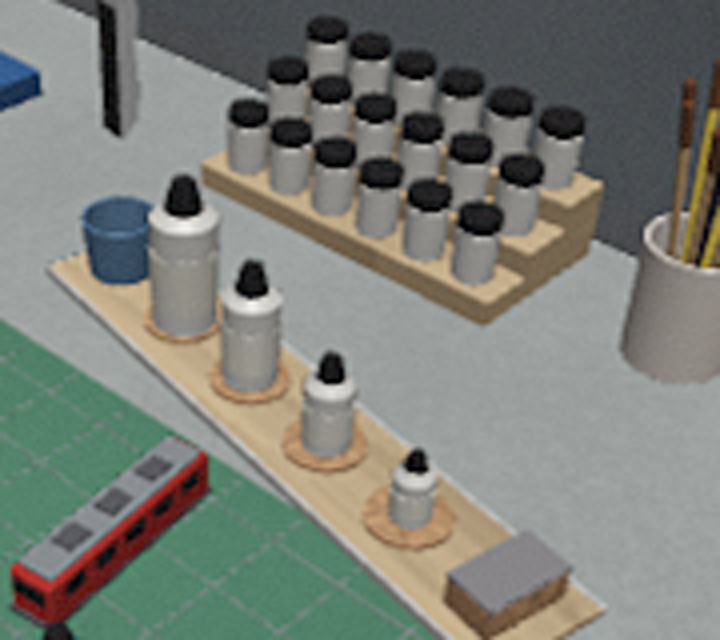

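View pics/c17.png

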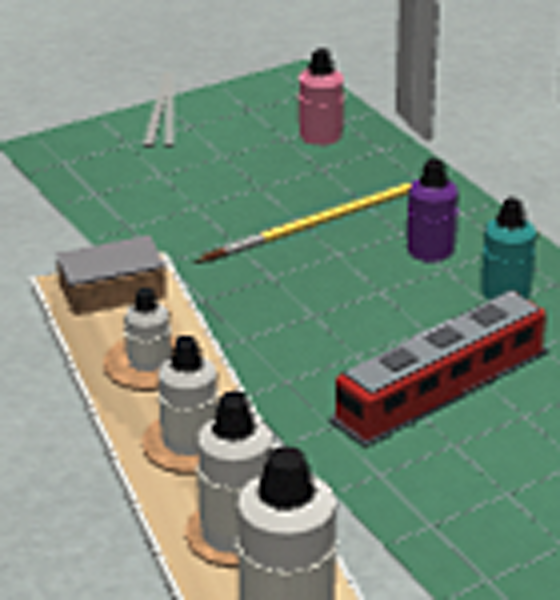

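```bash
python3 - <<'E'
from h import *
from station import ctrl
S,C,W=[ctrl.calibration(n) for n in ("side","scene","wrist")]
th=np.linspace(0,2*np.pi,90);d=np.array([.196,.981])
def fit(cc,b,dia):
    def f(x):
        p=proj(cc,np.c_[x[0]+dia/2*np.cos(th),x[1]+dia/2*np.sin(th),0*th+.011])
        return [(p[:,0].min()+p[:,0].max())/2-b[0],p[:,1].max()-b[1]]
    return least_squares(f,[.6,0]).x
def rep(n,x,mid,k):
    e=x[:2]-(np.array(mid)+.08*k*d); print(n,'row',(1e3*e@d).round(1),'across',(1e3*e@[d[1],-d[0]]).round(1))
ks=dict(a=1.5,b=.5,c=-.5,d=-1.5);D=dict(a=.046,b=.038,c=.032,d=.026)
for n,u in dict(a=(184,339),b=(250,393),c=(326,459),d=(412,533)).items(): rep('side '+n,fit(S,(190+u[0]/4,90+u[1]/4),D[n]),(.6163,.0155),ks[n])
for n,u in dict(c=(188,461),d=(149,373)).items(): rep('scene '+n,fit(C,(170+u[0]/4,110+u[1]/4),D[n]),(.6172,.0225),ks[n])
for n,u,z in (('a',(389,102),.119),('b',(376,169),.097),('c',(361,227),.077)): rep('wrist '+n,ray(W,u,z,True),(.6171,.0197),ks[n])
c=snap('wrist','w18.png',(310,70,110,200),3.9)
E
```

```text
side a row -1.5 across 0.4
side b row 1.9 across 1.7
side c row 0.4 across 1.4
side d row -1.3 across 1.3
scene c row 1.4 across 2.2
scene d row -0.6 across 0.4
wrist a row -1.4 across -2.7
wrist b row 4.1 across -2.7
wrist c row 5.6 across -4.9
```

View pics/w18.png

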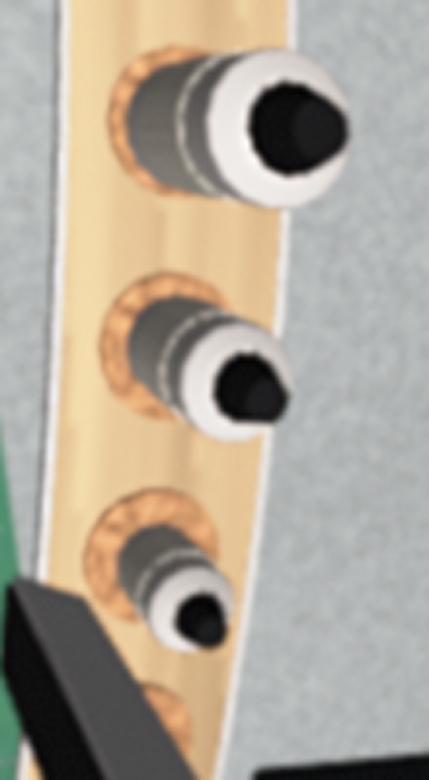

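```bash
python3 - <<'E'
from h import *
from station import ctrl
W=ctrl.calibration('wrist');d=np.array([.196,.981])
for n,u,z,k in (('a',(392.6,103.8),.119,1.5),('b',(379.2,171.3),.097,.5),('c',(362.6,230.3),.077,-.5)):
    e=ray(W,u,z,True)[:2]-(np.array([.6171,.0197])+.08*k*d); print(n,(1e3*e@d).round(1),(1e3*e@[d[1],-d[0]]).round(1))
print(ctrl.hand_in())
E
```

```text
a -2.8 1.4
b 1.8 1.4
c 1.3 -2.2
the job is handed in; nothing more can be done
None
```

All four bottles are upright on the cork pads in height order: `bottle_a` next to the water pot, then `bottle_b`, `bottle_c` and `bottle_d` at the sanding-block end. I handed the job in at about 19 s, with the gripper clear of everything. `hand_in()` reports no verdict.

- **Centring:** the side and scene views put every base within about 2–3 mm of its pad centre. The scene check covered only `bottle_c` and `bottle_d`.
- **Wrist-camera disagreement:** my first wrist readings of the cap tips gave offsets up to about 7 mm. I re-read them on an enlarged crop and they came to about 3 mm or less. `bottle_d` was not in that wrist check, but the side and scene views put it within 2 mm.
- **Railcar:** it looks undisturbed in the last side, scene and wrist pictures. I did not re-measure its position. The planned paths kept the gripper and bottles clear of it.
- **Typing slip:** the first row of my first move had an extra-large downward value (20 m instead of a few cm). The per-row travel limit kept it to about 4 cm in free air, and nothing was touched.

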